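# Set out the opening service beside the bottle

## Robot

A 6-joint arm with a two-finger parallel gripper is mounted at the origin on a cart in front of the work surface, level with it; the furniture and walls round the work are solid. World frame = base frame: x ahead of the robot, y to its left, z up, the work surface at z = 0. Lengths are in m, angles in rad, forces in N, time in s.
With the tool pointing down it reaches from about 0.35 to 0.775 m from the base axis. Payload 5.5 kg.
Tool frame: the origin (TCP) lies at the very end of the fingers, on their centre line; the grasp point (between the pads) lies r.pinch_z behind it (r.pinch_z is the distance from the TCP to the grasp point, in m); z points along the fingers, y is the line along which they close (so a half turn about z gives the same grasp; the last joint's range is limited). The gripper opens to 85 mm and grips with 20 to 120 N. Pads are 22 mm wide; open, the fingers measure 114 mm over their backs; the gripper's body (76 mm by 85 mm) begins 54 mm behind the grasp point. The pads swing forward as they close: fully open they stand 13 mm farther back than shut.
Start: joints at [0.966, 0.313, 0.046, 1.304, 0, 1.431], TCP at [0.258, 0.514, 0.231] pointing down, gripper open.
Joint ranges: [-2.76, 2.76], [-0.86, 1.69], [-1.03, 1.26], [-2.2, 2.34], [-1.47, 1.5], [-3.14, 3.14]. Speed limits (rad/s): [2.57, 2.57, 3.14, 3.14, 3.14, 3.14].

## Interface

Orientations are given as a unit quaternion [w, x, y, z].
In Python, from plant import monitor, snapshot, r gives the robot as it stands.
- The arm moves only by the tool arm_command, never from a script. Its argument "motion" is a list that holds one entry, the list of rows, each a list of 5 numbers: the gripper's target within -1 to 1 (fully open at 1, half-way at 0, shut at -1), then the shift along the world's x, y, z in m, then the turn about the world's z in degrees. A call has 1 to 5 rows; each row is the pose to reach, as a shift and turn from the pose commanded when the call began; what a row does not reach only later rows make up. A row lasts 1/8 s, in which the tool goes at most 62.5 mm and 10.7 degrees, less where a joint would pass 70% of its speed; a pose out of reach is approached as far as the arm can. A call with a gripper value outside its range is refused whole. The fingers move at their own pace and stop on an object; the grip force is fixed at half the most. Time passes only in rows, so rows that repeat a pose let the fingers close. It gives the time, the measured TCP pose, the force, the opening and the grip force at its end, in the units of the state.
- monitor.state(): the state, without advancing time (a new reading comes with each control period).
- snapshot(name): name is "scene" or "top"; returns a dict with "image" (480x640x3 uint8, blue, green, red), "mtx" (3x3 intrinsics, pixels), "camera_from_world" (4x4, takes a point from world to camera coordinates). Camera axes: x right, y down, z forward; pixel columns grow to the right and rows downward; lengths in m; the calibration is good to about 2 mm. A picture is of the moment at which its call begins. There is no depth.
- r.sign_off(): hands the job in; it is judged then, once.
The state is a dict: "t": time; "joints": joint angles; "joint_velocities": joint speeds; "joint_torque": joint torques, N m; "ee_pos": TCP position; "orientation": TCP orientation; "wrist_force": force on the tool from outside, world axes, zero at the start; "ft_torque": the same for the moment, N m; "gripper_width": finger opening in m; "gripper_force": force on a finger pad.
Only numpy, scipy, OpenCV 4.12 (cv2) and the standard library are available. Lean on these libraries where they do the work, as an engineer would, in place of code of your own. Each camera call takes 0.05 s, during which the arm holds its last target. There are 200 camera calls.

## Task

The candle is lit and the bottle stands on its coaster, so set out the opening service beside it: put the matches away first, laying the matchbox flat in the lower tray, then stack the upper tray over it, its slot over the brass key and fully down. Stand the bottle stopper, cork up as it is, in the compartment of the stacked upper tray nearer the bottle, and stand the corkscrew upright on the chest top in the middle of the gap between the trays and the bottle's coaster, in line with their centres. Knock nothing over and touch neither the bottle nor the burning candle.

Things in the scene. Friction and masses are not known exactly. Their poses are not given: they have to be found in the camera images.
- lower_tray: Lower tray of a stacking wooden set, open-topped, fixed, empty. Outside 112 (x) x 136 (y) x 30 mm high, inside 100 x 124 mm, floor top at z 6 mm. Origin: centre of the underside. -x is its front (towards the robot within 0.15 rad). A brass key 16 mm wide with rounded top stands in the middle of the front wall (x -56 to -50) and rises 18 mm above the rim.
- upper_tray: Upper tray, loose, 0.3 kg, 112 (x) x 136 mm. Origin: centre of underside. Foot 94 x 118 x 5 mm drops inside lower tray (3 mm play); seated, origin is 25 mm above lower's. 22 mm slot through front (-x) wall takes the key. Walls end z 36. Handle bar along x, 14 mm wide, z 44 to 58: pinch across y at z 51, x 0. Compartments 97 x 58 mm, centres y +33 and -33, floor z 10.
- matchbox: Small red matchbox, shut, loose, lying flat, 37 mm (its x) by 54 mm (its y), 16 mm high, 0.02 kg. Origin: centre of the underside. Grip it across its x, gently (about 20 N).
- stopper: Bottle stopper, loose, 0.06 kg, 56 mm tall, standing upside down on its silver ball crown: a silver ball and collar (31 mm wide) up to z 34 mm, then a plain cork, 20 mm thick, up to z 56 mm. Take it by the cork from above. Origin: centre of the underside.
- corkscrew: Wing corkscrew of grey metal standing upright on its round bell (44 mm), loose, 0.19 kg, 125 mm tall; its arms hang at the sides to y +/-33 mm and do not move. Its wooden handle is a round bar along its y axis, 14 mm thick, 70 mm long, centre line at z 119 mm: pinch it across x. Origin: centre of the underside.
- bottle_coaster: Round terracotta saucer (coaster), 120 mm across, 14 mm high, with a green half bottle (59 mm thick to 187 mm up, neck 28 mm, 245 mm tall) standing in its middle; both fixed, not to be touched. Origin: centre of the underside. It lies left (+y) or right (-y) of the lower tray, 220 to 235 mm from centre to centre along the tray's y axis.
- candle: Burning candle stub on a small red dish, 67 mm wide, 75 mm tall with its flame, standing on the other side of the lower tray from the coaster; to be left alone. Origin: centre of the underside.
Not all that is in view belongs to the job. There is more than one size of the matchbox; the one meant has the size given above.

How it is judged:
On the way, in this order (a step that is already met when the one before it is completed fails the run):
1. the matchbox lies flat in the lower tray, let go (x of matchbox in the frame of lower_tray between -0.045 and 0.045 m and y of matchbox in the frame of lower_tray between -0.058 and 0.058 m and z of matchbox in the frame of lower_tray between 0.002 and 0.012 m and angle between matchbox's own z axis and vertical below 0.15 rad and contact force between matchbox and the fingers below 0.2 N), for 0.2 s.
2. the upper tray is seated on the lower tray over the key, with the matchbox inside (x of matchbox in the frame of lower_tray between -0.045 and 0.045 m and y of matchbox in the frame of lower_tray between -0.058 and 0.058 m and z of matchbox in the frame of lower_tray between 0.002 and 0.012 m and angle between matchbox's own z axis and vertical below 0.15 rad and x of upper_tray in the frame of lower_tray between -0.006 and 0.006 m and y of upper_tray in the frame of lower_tray between -0.006 and 0.006 m and z of upper_tray in the frame of lower_tray between 0.021 and 0.0285 m and angle between the x axis of upper_tray and the x axis of lower_tray, either way round below 0.08 rad and angle between upper_tray's own z axis and vertical below 0.04 rad), for 0.2 s.
At the end, for the whole second after the job is handed in: Matchbox flat in the lower tray, upper tray seated over it (centred to 6 mm), stopper cork up in the bottle-side compartment, corkscrew upright mid-gap (about 18 mm along, 22 mm across); all released and at rest (all of step 2 and x of stopper in the frame of upper_tray between -0.04 and 0.04 m and z of stopper in the frame of upper_tray between 0.006 and 0.016 m and angle between stopper's own z axis and vertical below 0.15 rad and x of corkscrew in the frame of lower_tray between -0.022 and 0.022 m and horizontal distance between corkscrew and bottle_coaster between 0.09 and 0.132 m and angle between corkscrew's own z axis and vertical below 0.08 rad and height (world z) of corkscrew below 0.01 m and ((y of bottle_coaster in the frame of lower_tray between 0.1 and 0.4 m and y of stopper in the frame of upper_tray between 0.014 and 0.052 m and y of corkscrew in the frame of lower_tray between 0.102 and 0.138 m) or (y of bottle_coaster in the frame of lower_tray between -0.4 and -0.1 m and y of stopper in the frame of upper_tray between -0.052 and -0.014 m and y of corkscrew in the frame of lower_tray between -0.138 and -0.102 m)) and contact force between each of upper_tray, matchbox, stopper, corkscrew and the fingers below 0.2 N and linear speed of each of upper_tray, matchbox, stopper, corkscrew below 0.02 m/s); the robot touches nothing.
It fails at once if the candle is struck (contact force between candle and anything else above 3 N).
It fails at once if the bottle or its coaster is struck (contact force between bottle_coaster and anything else above 3 N).
It fails at once if the corkscrew is knocked over (angle between corkscrew's own z axis and vertical above 0.8 rad).
It also fails if it takes over 138 s, if anything falls off the work surface, if the arm or the gripper's body presses on something with over 40 N, if the wrist force passes 120 N, or if a joint passes its speed limit or range.

## Working session

There is one attempt and no reset: what is moved stays moved. The work goes in short steps, Python scripts to look and compute and a tool call to move; the robot and the scene stay as the last step left them, time stands still between calls to the robot, and variables do not carry over. Pictures are saved under pics/ and viewed, at most 14 in all, crops included, and the job is handed in when it is done.

Besides the shell and the picture viewer there is one more tool, called after "Emit:" as name([rows], argument=value, ...), one row to a line, values as JSON. arm_command: Moves the arm, as the interface text tells. Its arguments: {"type":"object","properties":{"motion":{"type":"array","items":{"type":"array","items":{"type":"array","items":{"type":"number"}}}}},"required":["motion"]}

```bash
mkdir -p pics; ls; python3 - <<'E'
from plant import monitor, snapshot, r
import cv2, numpy as np
for n in ("scene","top"):
    s=snapshot(n); cv2.imwrite(f"pics/{n}0.png",s["image"]); np.savez(f"pics/{n}0.npz",**s)
    T=s["camera_from_world"]; print(n,s["mtx"].round(1).tolist(),(-T[:3,:3].T@T[:3,3]).round(3))
print(r.pinch_z, monitor.state())
E
```

```text
pics
scene [[606.8, 0.0, 317.8], [0.0, 606.8, 241.9], [0.0, 0.0, 1.0]] [-0.326 -0.535  0.889]
top [[535.3, 0.0, 327.4], [0.0, 535.3, 237.4], [0.0, 0.0, 1.0]] [ 0.295 -0.009  1.069]
0.0187 {'t': 0.1, 'joints': array([ 9.66432095e-01,  3.13923707e-01,  4.51023683e-02,  1.30357999e+00,
       -1.55521239e-05,  1.43120981e+00]), 'joint_velocities': array([ 0.00047141, -0.00122074,  0.00524008,  0.00087304, -0.00050456,
        0.00035464]), 'joint_torque': array([ 2.91434189e-03, -4.81725025e+01,  2.99244618e+01,  1.27468945e-02,
       -6.03873900e-05,  1.64893942e-05]), 'ee_pos': array([0.25748103, 0.51363433, 0.23050293]), 'orientation': array([-2.84430093e-04,  2.30302739e-01,  9.73118700e-01, -7.50445728e-04]), 'wrist_force': array([-0.11776684, -0.31160594,  0.10804471]), 'ft_torque': array([-0.01854062, -0.0090767 , -0.07080113]), 'gripper_force': 0.0, 'gripper_width': 0.0856900002245635}
```

View pics/scene0.png

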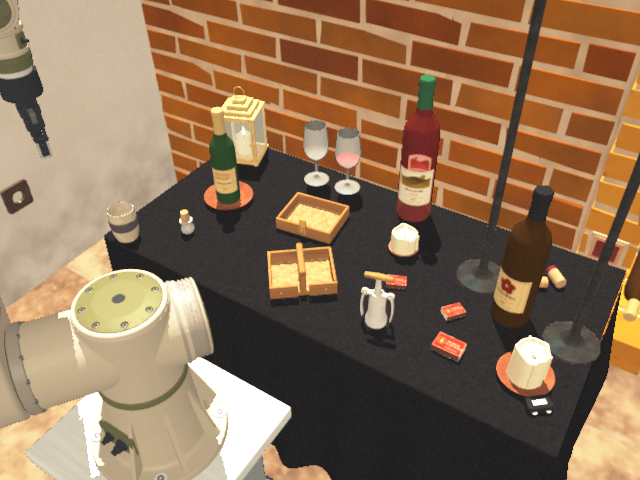

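View pics/top0.png

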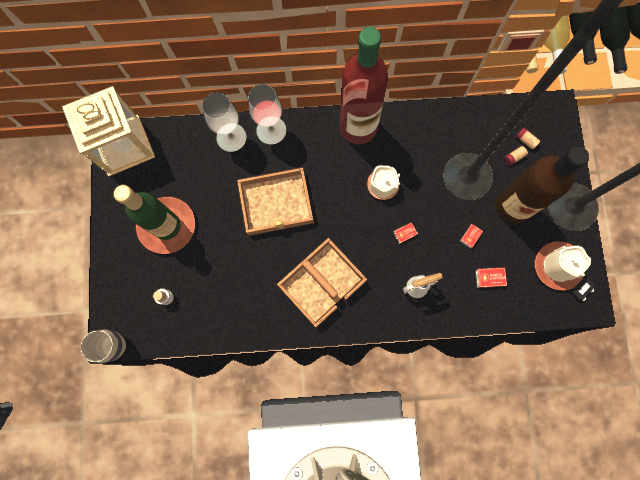

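```bash
cat > h.py <<'E'
import numpy as np, cv2
def load(n): return dict(np.load(f"pics/{n}.npz"))
def ray(s,uv,z):
    "pixels (N,2) -> world points on plane z"
    uv=np.atleast_2d(uv).astype(float); T=s["camera_from_world"]; R=T[:3,:3]; c=-R.T@T[:3,3]
    d=np.c_[uv,np.ones(len(uv))]@np.linalg.inv(s["mtx"]).T@R
    return c+d*((z-c[2])/d[:,2])[:,None]
def proj(s,P):
    P=np.atleast_2d(P).astype(float); T=s["camera_from_world"]; q=(P@T[:3,:3].T+T[:3,3])@s["mtx"].T
    return q[:,:2]/q[:,2:]
E
python3 - <<'E'
import cv2, numpy as np
from h import *
a=load("top0")["image"];b=load("scene0")["image"]
A=cv2.resize(a[160:335,225:385],None,fx=3.4,fy=3.4,interpolation=cv2.INTER_CUBIC)
B=cv2.resize(b[185:305,255:360],None,fx=2.4*2,fy=2.4*2,interpolation=cv2.INTER_CUBIC)
cv2.imwrite("pics/cropA.png",A);cv2.imwrite("pics/cropB.png",B);print(A.shape,B.shape)
s=load("top0")
# red matchboxes, in three spots
hsv=cv2.cvtColor(a,cv2.COLOR_BGR2HSV)
m=(((hsv[...,0]<8)|(hsv[...,0]>172))&(hsv[...,1]>150)&(hsv[...,2]>100)).astype(np.uint8)
m=cv2.morphologyEx(m,cv2.MORPH_CLOSE,np.ones((5,5)))
for c in cv2.findContours(m,cv2.RETR_EXTERNAL,cv2.CHAIN_APPROX_NONE)[0]:
    if cv2.contourArea(c)<80: continue
    P=ray(s,c[:,0],0.016)[:,:2]
    rr=cv2.minAreaRect((P*1000).astype(np.float32)); print(c[:,0].mean(0).round(),rr)
E
```

```text
(595, 544, 3) (576, 504, 3)
[492. 277.] ((406.8779602050781, -337.7528381347656), (54.19259262084961, 35.75380325317383), 85.99026489257812)
[546. 274.] ((407.61163330078125, -443.9346923828125), (84.59205627441406, 31.5059871673584), 24.517759323120117)
[158. 243.] ((520.875244140625, 326.0543518066406), (92.68417358398438, 33.057315826416016), 63.10383224487305)
[472. 235.] ((493.7423400878906, -308.7825622558594), (25.734832763671875, 39.39421844482422), 50.68270492553711)
[406. 232.] ((509.0661926269531, -176.449462890625), (27.180837631225586, 40.30653762817383), 22.666990280151367)
[177. 206.] ((598.3444213867188, 283.48052978515625), (73.76563262939453, 23.504167556762695), 54.69612503051758)
[354.  76.] ((862.8182373046875, -95.16670227050781), (76.98464965820312, 55.95783996582031), 17.299776077270508)
```

View pics/cropA.png

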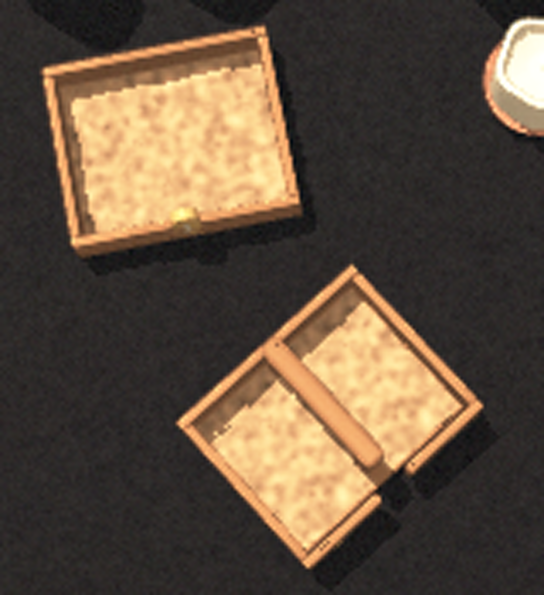

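View pics/cropB.png

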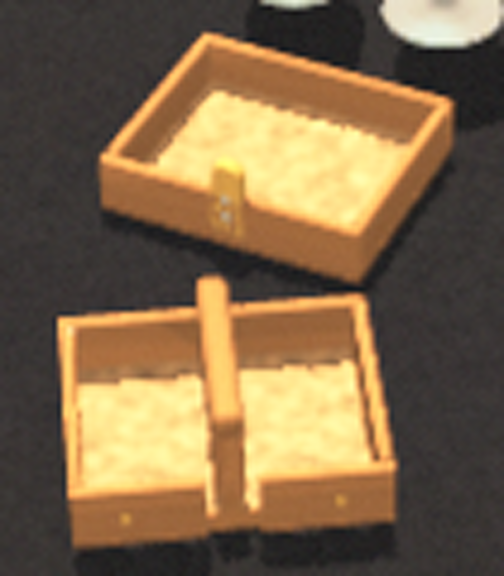

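The matchbox of the right size, 54 x 36 mm, is the one at top px (492,277). The key is on the lower tray's front at about (280,224). The upper tray's slot is at its lower-right end, about (342,303). Next I measure all the other poses.

```bash
python3 - <<'E'
import cv2, numpy as np
from h import *
s=load("top0");a=s["image"];q=load("scene0");b=q["image"]
def corners(s,cr,off,f,z): return ray(s,(np.array(cr)+.5)/f-.5+off,z)
def tray(name,P):  # P order: around
    P=P[:,:2]; print(name,"c",P.mean(0).round(4),"sides",np.linalg.norm(P-np.roll(P,-1,0),axis=1).round(4),
      "dirs",[round(float(np.degrees(np.arctan2(*(np.roll(P,-1,0)-P)[i][::-1]))),1) for i in range(4)])
tray("lower top",corners(s,[(75,244),(44,69),(265,26),(301,207)],(225,160),3.4,.030))
tray("lower scn",corners(q,[(101,160),(208,33),(453,100),(362,235)],(255,185),4.8,.030))
tray("upper top",corners(s,[(308,558),(178,424),(353,265),(483,406)],(225,160),3.4,.036))
tray("upper scn",corners(q,[(68,494),(58,318),(366,293),(396,468)],(255,185),4.8,.036))
# key top, bar ends
print("key",corners(s,[(186,216)],(225,160),3.4,.048),corners(q,[(229,163)],(255,185),4.8,.048))
print("bar top ends",corners(s,[(275,348),(374,458)],(225,160),3.4,.058))
def masks(img,lo,hi,box):
    h=cv2.cvtColor(img,cv2.COLOR_BGR2HSV); m=cv2.inRange(h,lo,hi); k=np.zeros_like(m); x0,y0,x1,y1=box; k[y0:y1,x0:x1]=m[y0:y1,x0:x1]; return k
# colours around corkscrew / stopper
for nm,img,box in (("top cork",a,(395,262,450,305)),("scn cork",b,(355,262,400,335)),("top stop",a,(145,280,180,312)),("scn stop",b,(172,200,200,242))):
    x0,y0,x1,y1=box
    cv2.imwrite("pics/c_%s.png"%nm.replace(" ",""),cv2.resize(img[y0:y1,x0:x1],None,fx=5,fy=5,interpolation=cv2.INTER_CUBIC))
t=[cv2.imread("pics/c_%s.png"%n) for n in("topcork","scncork","topstop","scnstop")]
H=max(i.shape[0] for i in t); cv2.imwrite("pics/mont.png",np.hstack([np.pad(i,((0,H-i.shape[0]),(0,0),(0,0))) for i in t])); print(H,[i.shape for i in t])
# coaster
m=masks(a,(3,90,60),(14,255,255),(125,185,205,260)); P=cv2.findNonZero(m)[:,0]
hull=cv2.convexHull(P)[:,0]; W=ray(s,hull,.014)[:,:2]; print("coaster",cv2.minEnclosingCircle((W*1000).astype(np.float32)))
m=masks(b,(3,90,60),(14,255,255),(195,170,260,225)); P=cv2.findNonZero(m)[:,0]
W=ray(q,cv2.convexHull(P)[:,0],.014)[:,:2]; print("coaster scn",cv2.minEnclosingCircle((W*1000).astype(np.float32)))
for n,p in (("darkbottle base",(513,205)),("dish",(558,267)),("candle",(384,184)),("stand1",(468,177)),("stand2",(573,208))): print(n,ray(s,p,0).round(3))
E
```

```text
lower top c [0.5915 0.0811] sides [0.109  0.1343 0.1136 0.1339] dirs [7.5, -82.5, -172.7, 95.5]
lower scn c [0.591  0.0796] sides [0.112  0.1333 0.1109 0.1356] dirs [7.1, -83.0, -171.7, 97.5]
upper top c [ 0.4203 -0.0019] sides [0.1059 0.1359 0.1106 0.1312] dirs [40.6, -51.2, -141.9, 126.8]
upper scn c [ 0.419  -0.0023] sides [0.1102 0.137  0.1114 0.1365] dirs [38.4, -51.3, -141.9, 128.2]
key [[0.53783438 0.07352276 0.048     ]] [[0.53824252 0.07337438 0.048     ]]
bar top ends [[ 0.4558947   0.0267182   0.058     ]
 [ 0.39042001 -0.02432832  0.058     ]]
365 [(215, 275, 3), (365, 225, 3), (160, 175, 3), (210, 140, 3)]
coaster ((559.6423950195312, 307.66845703125), 60.69788360595703)
coaster scn ((569.8045654296875, 344.75933837890625), 103.24575805664062)
darkbottle base [[ 0.554 -0.405  0.   ]]
dish [[ 0.419 -0.477  0.   ]]
candle [[ 0.617 -0.144  0.   ]]
stand1 [[ 0.62 -0.32  0.  ]]
stand2 [[ 0.539 -0.527  0.   ]]
```

View pics/mont.png

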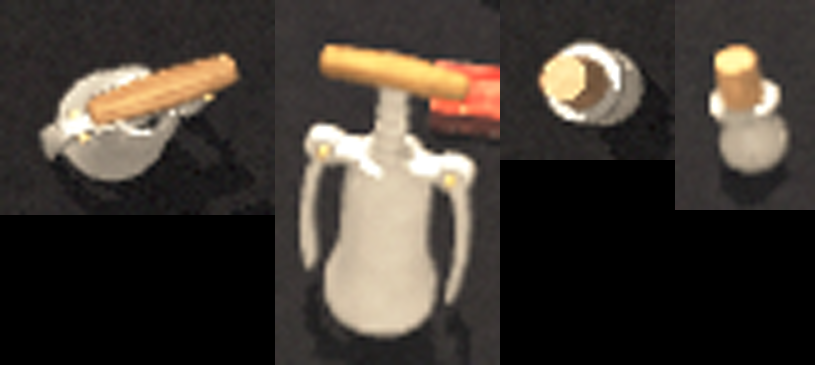

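```bash
python3 - <<'E'
import numpy as np
from h import *
s=load("top0");q=load("scene0")
def tri(u,v):
    A=[]
    for c,p in((s,u),(q,v)):
        M=c["mtx"]@c["camera_from_world"][:3]; A+=[p[0]*M[2]-M[0],p[1]*M[2]-M[1]]
    X=np.linalg.svd(np.array(A))[2][-1]; return (X[:3]/X[3]).round(4)
f=lambda c,o:(np.array(c)-2)/5+o   # 5x crops
o1,o2,o3,o4=(395,262),(355,262),(145,280),(172,200)
print("bar ctr",tri(f((163,88),o1),f((119,73),o2)), "left",tri(f((92,112),o1),f((50,60),o2)),"right",tri(f((235,65),o1),f((188,86),o2)))
e=ray(s,[f((92,112),o1),f((235,65),o1)],.121); print("plane",e.mean(0),np.linalg.norm(e[0]-e[1]),np.degrees(np.arctan2(*(e[0]-e[1])[1::-1])))
print("stopper",tri(f((65,83),o3),f((60,60),o4)),ray(s,f((65,83),o3),.056))
print("bell low",ray(s,f((113,130),o1),.01))
E
```

```text
bar ctr [ 0.3996 -0.1894  0.1178] left [ 0.3932 -0.1638  0.1165] right [ 0.4054 -0.2149  0.1197]
plane [ 0.39963327 -0.18967517  0.121     ] 0.05409213855738609 104.0693227924709
stopper [0.4112 0.3095 0.0558] [[0.41053069 0.31014866 0.056     ]]
bell low [[ 0.39686396 -0.18908015  0.01      ]]
```

Emit:
arm_command([
  [[1, 0, 0, 0.06, -10], [1, 0.02, -0.06, 0.06, -20], [1, 0.04, -0.12, 0.06, -30], [1, 0.06, -0.18, 0.06, -40], [1, 0.08, -0.24, 0.06, -50]],
])

```text
t: 0.72
ee_pos: [0.3369, 0.2751, 0.291]
orientation: [0.0, 0.622, 0.783, -0.0]
wrist_force: [2.2, -0.3, 0.6]
gripper_width: 0.0855
gripper_force: 0.0
```

Emit:
arm_command([
  [[0.4, 0.007, -0.061, 0, -3.5], [0.4, 0.014, -0.122, 0, -7], [0.4, 0.021, -0.183, 0, -10.5], [0.4, 0.028, -0.244, 0, -14], [0.4, 0.035, -0.305, 0, -17.4]],
])

```text
t: 1.35
ee_pos: [0.3715, -0.03, 0.2913]
orientation: [0.0, 0.732, 0.681, 0.0]
wrist_force: [1.1, 0.9, -0.2]
gripper_width: 0.0599
gripper_force: 0.0
```

Emit:
arm_command([
  [[0.4, 0.007, -0.061, 0, 0], [0.4, 0.014, -0.122, 0, 0], [0.4, 0.021, -0.183, 0, 0], [0.4, 0.028, -0.244, 0, 0], [0.4, 0.035, -0.305, 0, 0]],
])

```text
t: 1.98
ee_pos: [0.4065, -0.3352, 0.291]
orientation: [-0.0, 0.732, 0.682, 0.0]
wrist_force: [1.3, -0.5, 0.8]
gripper_width: 0.0595
gripper_force: 0.0
```

Emit:
arm_command([
  [[0.4, 0, -0.003, -0.06, 0], [0.4, 0, -0.003, -0.12, 0], [0.4, 0, -0.003, -0.18, 0], [0.4, 0, -0.003, -0.23, 0], [0.4, 0, -0.003, -0.25, 0]],
])

```text
t: 2.6
ee_pos: [0.4047, -0.3338, 0.0376]
orientation: [-0.003, 0.732, 0.682, 0.0]
wrist_force: [-0.1, -1.0, 0.7]
gripper_width: 0.0596
gripper_force: 0.0
```

Emit:
arm_command([
  [[0.4, 0, 0, -0.02, 0], [0.4, 0, 0, -0.036, 0], [0.4, 0, 0, -0.036, 0], [0, 0, 0, -0.036, 0], [-0.2, 0, 0, -0.036, 0]],
])

```text
t: 3.22
ee_pos: [0.4075, -0.3369, 0.0067]
orientation: [0.001, 0.732, 0.682, 0.0]
wrist_force: [0.1, 0.6, -0.6]
gripper_width: 0.0353
gripper_force: 59.4
```

Emit:
arm_command([
  [[-0.2, 0, 0, 0, 0], [-0.2, 0, 0, 0, 0], [-0.2, 0, 0, 0, 0]],
])

```text
t: 3.6
ee_pos: [0.4075, -0.3369, 0.0066]
orientation: [0.001, 0.732, 0.682, 0.0]
wrist_force: [-0.0, 0.5, 6.2]
gripper_width: 0.0355
gripper_force: 60.1
```

Emit:
arm_command([
  [[-0.2, 0, 0, 0.03, 0], [-0.2, 0, 0, 0.09, 0], [-0.2, 0, 0, 0.15, 0], [-0.2, 0, 0, 0.21, 0], [-0.2, 0, 0, 0.24, 0]],
])

```text
t: 4.22
ee_pos: [0.4077, -0.337, 0.2495]
orientation: [0.003, 0.732, 0.682, -0.0]
wrist_force: [-0.3, -0.7, -1.3]
gripper_width: 0.0357
gripper_force: 59.6
```

Emit:
arm_command([
  [[-0.2, 0.01, 0.05, 0, 10], [-0.2, 0.02, 0.1, 0, 20], [-0.2, 0.04, 0.15, 0, 30], [-0.2, 0.06, 0.2, 0, 40], [-0.2, 0.08, 0.25, 0, 50]],
])

```text
t: 4.85
ee_pos: [0.4873, -0.0845, 0.2457]
orientation: [0.001, 0.372, 0.928, 0.0]
wrist_force: [1.4, 0.5, -0.8]
gripper_width: 0.0354
gripper_force: 59.6
```

Emit:
arm_command([
  [[-0.2, 0.02, 0.04, 0, 10], [-0.2, 0.05, 0.08, 0, 20], [-0.2, 0.07, 0.12, 0, 30], [-0.2, 0.09, 0.15, 0, 40], [-0.2, 0.104, 0.167, 0, 50]],
])

```text
t: 5.48
ee_pos: [0.5914, 0.0827, 0.2453]
orientation: [0.0, -0.056, 0.998, 0.0]
wrist_force: [0.6, -1.9, -0.5]
gripper_width: 0.0356
gripper_force: 59.6
```

Emit:
arm_command([
  [[-0.2, 0, -0.002, -0.05, 0], [-0.2, 0, -0.002, -0.11, 0], [-0.2, 0, -0.002, -0.17, 0], [-0.2, 0, -0.002, -0.2, 0], [-0.2, 0, -0.002, -0.215, 0]],
])

```text
t: 6.1
ee_pos: [0.5895, 0.0789, 0.0284]
orientation: [-0.002, -0.052, 0.999, 0.0]
wrist_force: [0.1, -0.2, 0.2]
gripper_width: 0.0354
gripper_force: 59.6
```

Emit:
arm_command([
  [[-0.2, 0, 0, -0.01, 0], [-0.2, 0, 0, -0.015, 0], [-0.2, 0, 0, -0.015, 0], [0.2, 0, 0, -0.015, 0], [0.5, 0, 0, -0.015, 0]],
])

```text
t: 6.72
ee_pos: [0.5914, 0.0789, 0.0161]
orientation: [0.001, -0.052, 0.999, 0.0]
wrist_force: [-0.8, 0.2, -0.8]
gripper_width: 0.064
gripper_force: 0.0
```

Emit:
arm_command([
  [[0.5, 0, 0, 0, 0], [0.5, 0, 0, 0.03, 0], [0.5, 0, 0, 0.09, 0], [0.5, 0, 0, 0.15, 0], [0.5, 0, 0, 0.21, 0]],
])

```text
t: 7.35
ee_pos: [0.5906, 0.0788, 0.2274]
orientation: [0.0, -0.052, 0.999, 0.0]
wrist_force: [0.8, -0.3, -0.3]
gripper_width: 0.0643
gripper_force: 0.0
```

Emit:
arm_command([
  [[0.5, -0.045, -0.02, 0, 10], [0.5, -0.09, -0.04, 0, 20], [0.5, -0.135, -0.06, 0, 30], [0.5, -0.171, -0.081, 0, 32.2], [0.5, -0.171, -0.081, 0, 32.2]],
])

```text
t: 7.98
ee_pos: [0.4175, -0.0027, 0.2257]
orientation: [-0.0, -0.326, 0.945, -0.0]
wrist_force: [-0.2, -0.6, 0.0]
gripper_width: 0.0641
gripper_force: 0.0
```

```bash
python3 - <<'E'
from plant import monitor, snapshot
import cv2, numpy as np
for n in ("scene","top"):
    s=snapshot(n); cv2.imwrite(f"pics/{n}1.png",s["image"]); np.savez(f"pics/{n}1.npz",**s)
from h import *
a=load("scene1")["image"]; b=load("top1")["image"]
A=cv2.resize(a[180:310,240:370],(560,560),interpolation=cv2.INTER_CUBIC)
B=cv2.resize(b[160:300,225:350],(240,269),interpolation=cv2.INTER_CUBIC)
cv2.imwrite("pics/m1.png",np.hstack([A,np.pad(B,((0,291),(0,0),(0,0)))]))
st=monitor.state(); print(st["ee_pos"],st["orientation"])
E
```

```text
[ 0.42018729 -0.0023333   0.22586914] [ 8.35710161e-04 -3.26469068e-01  9.45207460e-01 -3.27088606e-04]
```

View pics/m1.png

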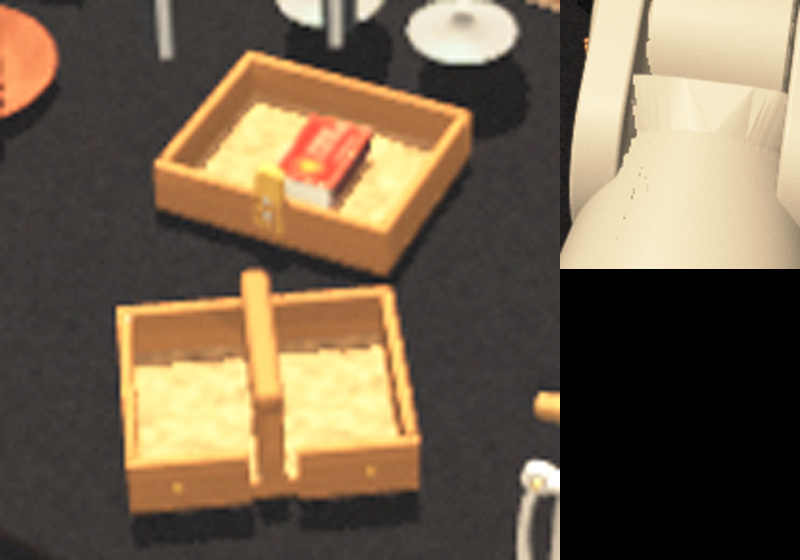

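The matchbox lies flat in the middle of the lower tray, red at crop (325,155). The upper tray hasn't moved, so I'll grasp its handle.

Emit:
arm_command([
  [[0.3, 0, 0, -0.06, 0], [0.3, 0, 0, -0.12, 0], [0.3, 0, 0, -0.16, 0], [0.3, 0, 0, -0.18, 0], [0.3, 0, 0, -0.193, 0]],
])

```text
t: 8.7
ee_pos: [0.4202, -0.0017, 0.031]
orientation: [-0.001, -0.327, 0.945, 0.0]
wrist_force: [-0.0, 0.3, 0.6]
gripper_width: 0.0555
gripper_force: 0.0
```

Emit:
arm_command([
  [[0.3, 0, 0, 0, 0], [-0.2, 0, 0, 0, 0], [-0.6, 0, 0, 0, 0], [-1, 0, 0, 0, 0], [-1, 0, 0, 0, 0]],
])

```text
t: 9.32
ee_pos: [0.4207, -0.0021, 0.0333]
orientation: [0.001, -0.327, 0.945, -0.0]
wrist_force: [-0.2, 1.2, 5.4]
gripper_width: 0.013
gripper_force: 59.4
```

Emit:
arm_command([
  [[-1, 0, 0, 0, 0], [-1, 0, 0, 0.01, 0], [-1, 0, 0, 0.04, 0], [-1, 0, 0, 0.08, 0], [-1, 0, 0, 0.12, 0]],
])

```text
t: 9.95
ee_pos: [0.419, -0.0021, 0.1536]
orientation: [-0.001, -0.327, 0.945, 0.0]
wrist_force: [1.0, -0.5, -2.7]
gripper_width: 0.0125
gripper_force: 58.9
```

Emit:
arm_command([
  [[-1, 0.035, 0.015, 0.01, -7], [-1, 0.07, 0.03, 0.01, -14], [-1, 0.105, 0.05, 0.01, -21], [-1, 0.14, 0.067, 0.01, -28], [-1, 0.171, 0.0825, 0.01, -31]],
])

```text
t: 10.58
ee_pos: [0.5915, 0.0809, 0.1622]
orientation: [-0.0, -0.061, 0.998, -0.0]
wrist_force: [-0.7, -0.1, -2.9]
gripper_width: 0.0133
gripper_force: 58.9
```

Emit:
arm_command([
  [[-1, 0, 0, -0.03, 0], [-1, 0, 0, -0.05, 0], [-1, 0, 0, -0.05, 0], [-1, 0, 0, -0.05, 0]],
])

```text
t: 11.08
ee_pos: [0.591, 0.0803, 0.1131]
orientation: [0.0, -0.062, 0.998, -0.0]
wrist_force: [0.9, 0.3, -3.1]
gripper_width: 0.0128
gripper_force: 58.9
```

```bash
python3 - <<'E'
from plant import monitor, snapshot
import cv2, numpy as np
for n in ("scene","top"):
    s=snapshot(n); cv2.imwrite(f"pics/{n}2.png",s["image"]); np.savez(f"pics/{n}2.npz",**s)
from h import *
a=load("scene2")["image"]; b=load("top2")["image"]
A=cv2.resize(a[130:255,255:365],(528,600),interpolation=cv2.INTER_CUBIC)
B=cv2.resize(b[140:270,210:330],(272,295),interpolation=cv2.INTER_CUBIC)
cv2.imwrite("pics/m2.png",np.hstack([A,np.pad(B,((0,305),(0,0),(0,0)))]))
st=monitor.state(); print(st["ee_pos"],st["orientation"],st["wrist_force"])
E
```

```text
[0.59160063 0.08024632 0.11368709] [ 1.03348208e-03 -6.24242874e-02  9.98049166e-01 -3.90478330e-05] [ 0.25296126 -0.74446801 -2.4810247 ]
```

View pics/m2.png

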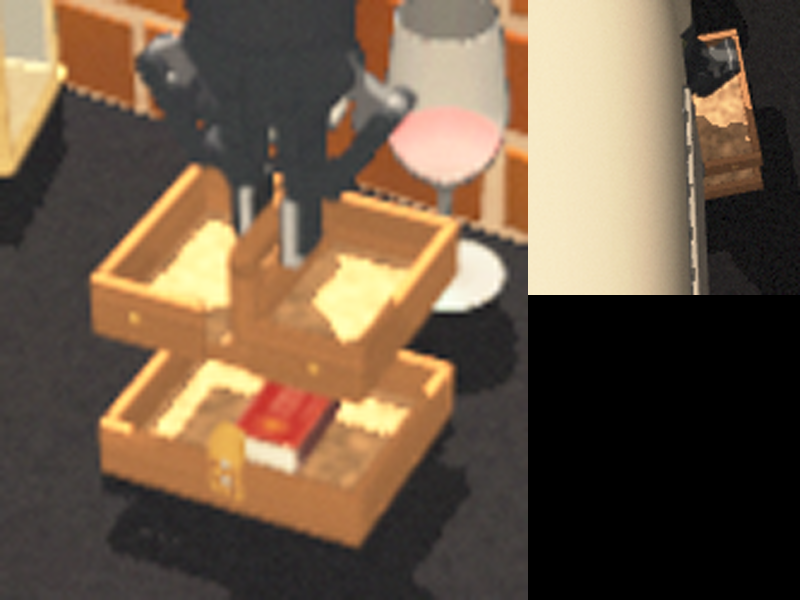

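```bash
python3 - <<'E'
from h import *
q=load("scene2")
f=lambda c:(np.array(c)+.5)/4.8-.5+(255,130)
def show(n,C,z):
    L,F,R=ray(q,f(C),z)[:,:2]; c=(L+R)/2
    ang=lambda v:np.degrees(np.arctan2(v[1],v[0])).round(1)
    print(n,"ctr",c.round(4),"LF",np.linalg.norm(L-F).round(4),ang(L-F)-90,"FR",np.linalg.norm(R-F).round(4),ang(R-F))
show("upper",[(91,281),(365,344),(459,224)],.1162)
show("lower",[(101,428),(361,505),(454,365)],.030)
E
```

```text
upper ctr [0.5867 0.0766] LF 0.1332 10.599999999999994 FR 0.102 6.4
lower ctr [0.5891 0.0789] LF 0.1355 6.900000000000006 FR 0.1144 8.6
```

Emit:
arm_command([
  [[-1, 0, 0, -0.02, 0], [-1, 0, 0, -0.035, 0], [-1, 0, 0, -0.043, 0], [-1, 0, 0, -0.048, 0], [-1, 0, 0, -0.05, 0]],
])

```text
t: 11.8
ee_pos: [0.5909, 0.0804, 0.0623]
orientation: [0.0, -0.062, 0.998, 0.0]
wrist_force: [0.1, 0.5, -3.2]
gripper_width: 0.013
gripper_force: 58.9
```

Emit:
arm_command([
  [[-1, 0, 0, -0.003, 0], [-1, 0, 0, -0.005, 0], [-1, 0, 0, -0.006, 0], [-1, 0, 0, -0.006, 0]],
])

```text
t: 12.3
ee_pos: [0.5911, 0.0804, 0.0583]
orientation: [0.001, -0.063, 0.998, -0.0]
wrist_force: [-3.9, -0.4, 8.3]
gripper_width: 0.0124
gripper_force: 60.5
```

Emit:
arm_command([
  [[-0.4, 0, 0, 0, 0], [0, 0, 0, 0.001, 0], [0.2, 0, 0, 0.001, 0], [0.2, 0, 0, 0.02, 0], [0.2, 0, 0, 0.06, 0]],
])

```text
t: 12.92
ee_pos: [0.5892, 0.0803, 0.1148]
orientation: [-0.002, -0.062, 0.998, 0.0]
wrist_force: [1.1, 0.8, 1.0]
gripper_width: 0.0515
gripper_force: 0.0
```

Emit:
arm_command([
  [[0.2, 0, 0, 0.06, 0], [0.2, -0.03, 0.03, 0.11, 0], [0.2, -0.07, 0.09, 0.11, 0], [0.2, -0.13, 0.15, 0.11, 0], [0.2, -0.18, 0.2, 0.11, 0]],
])

```text
t: 13.55
ee_pos: [0.4392, 0.2517, 0.2264]
orientation: [0.0, -0.062, 0.998, 0.0]
wrist_force: [0.4, 0.8, -1.4]
gripper_width: 0.0513
gripper_force: 0.0
```

```bash
python3 - <<'E'
from plant import monitor, snapshot
import cv2, numpy as np
for n in ("scene","top"):
    s=snapshot(n); cv2.imwrite(f"pics/{n}3.png",s["image"]); np.savez(f"pics/{n}3.npz",**s)
from h import *
a=load("scene3")["image"]; b=load("top3")["image"]
A=cv2.resize(a[160:260,260:360],(400,400),interpolation=cv2.INTER_CUBIC)
B=cv2.resize(b[150:250,225:325],(400,400),interpolation=cv2.INTER_CUBIC)
cv2.imwrite("pics/m3.png",np.hstack([A,B]))
st=monitor.state(); print(st["ee_pos"],st["orientation"],st["wrist_force"])
E
```

```text
[0.43590229 0.25371288 0.22661465] [-8.32671092e-04 -6.58899720e-02  9.97826367e-01  5.99835336e-04] [ 0.04797825 -0.6091017   0.15464949]
```

View pics/m3.png

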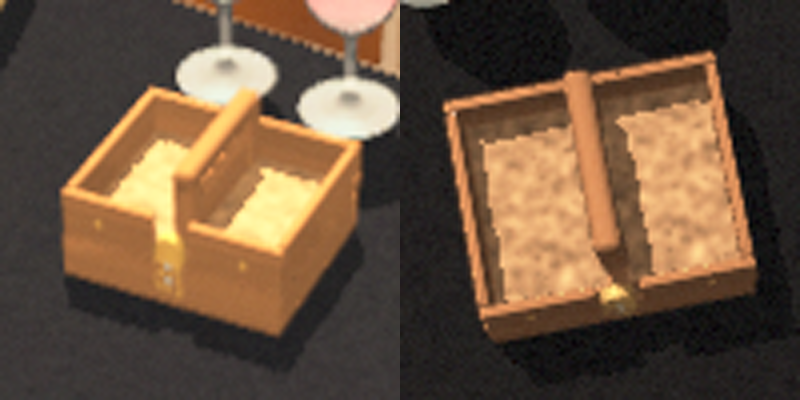

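The upper tray is down with the brass key in its slot, at crop (168,245) and (618,298). Next is the stopper.

Emit:
arm_command([
  [[0.1, -0.01, 0.02, 0, -10.3], [0.1, -0.02, 0.04, 0, -20.6], [0.1, -0.025, 0.056, 0, -31], [0.1, -0.025, 0.056, 0, -41], [0.1, -0.025, 0.056, 0, -51]],
])

```text
t: 14.28
ee_pos: [0.4157, 0.3064, 0.2261]
orientation: [0.0, 0.376, 0.927, -0.0]
wrist_force: [0.9, -0.3, 0.1]
gripper_width: 0.0469
gripper_force: 0.0
```

Emit:
arm_command([
  [[0.1, 0, 0, 0, -10], [0.1, 0, 0, 0, -20], [0.1, 0, 0, 0, -30], [0.1, 0, 0, 0, -39.5], [0.1, 0, 0, 0, -39.5]],
])

```text
t: 14.9
ee_pos: [0.4158, 0.3062, 0.2262]
orientation: [0.0, 0.664, 0.747, 0.0]
wrist_force: [-0.3, 0.5, -0.6]
gripper_width: 0.0467
gripper_force: 0.0
```

Emit:
arm_command([
  [[0.1, -0.005, 0.0035, -0.05, 0], [0.1, -0.005, 0.0035, -0.1, 0], [0.1, -0.005, 0.0035, -0.14, 0], [0.1, -0.005, 0.0035, -0.15, 0], [0.1, -0.005, 0.0035, -0.15, 0]],
])

```text
t: 15.52
ee_pos: [0.4105, 0.3099, 0.0765]
orientation: [-0.0, 0.664, 0.747, -0.0]
wrist_force: [0.7, -0.5, 1.0]
gripper_width: 0.047
gripper_force: 0.0
```

Emit:
arm_command([
  [[0.1, 0, 0, -0.02, 0], [0.1, 0, 0, -0.035, 0], [0.1, 0, 0, -0.041, 0], [0.1, 0, 0, -0.041, 0]],
])

```text
t: 16.02
ee_pos: [0.4103, 0.31, 0.0354]
orientation: [0.0, 0.665, 0.747, -0.0]
wrist_force: [0.2, -0.2, 0.7]
gripper_width: 0.0467
gripper_force: 0.0
```

Emit:
arm_command([
  [[-0.2, 0, 0, 0, 0], [-0.4, 0, 0, 0, 0], [-0.6, 0, 0, 0, 0], [-0.7, 0, 0, 0, 0], [-0.7, 0, 0, 0, 0]],
])

```text
t: 16.65
ee_pos: [0.4108, 0.3102, 0.0359]
orientation: [0.0, 0.665, 0.747, 0.001]
wrist_force: [0.2, -0.6, 6.4]
gripper_width: 0.0171
gripper_force: 58.9
```

Emit:
arm_command([
  [[-0.7, 0, 0, 0.03, 0], [-0.7, 0, 0, 0.09, 0], [-0.7, 0, -0.04, 0.13, 0], [-0.7, 0, -0.1, 0.14, 0], [-0.7, 0.01, -0.15, 0.14, 0]],
])

```text
t: 17.27
ee_pos: [0.42, 0.1587, 0.1762]
orientation: [0.001, 0.664, 0.747, 0.001]
wrist_force: [-0.1, -0.1, -1.4]
gripper_width: 0.017
gripper_force: 59.0
```

Emit:
arm_command([
  [[-0.7, 0.05, -0.02, 0, 0], [-0.7, 0.1, -0.035, 0, 0], [-0.7, 0.14, -0.047, 0, 0], [-0.7, 0.166, -0.047, 0, 0], [-0.7, 0.166, -0.047, 0, 0]],
])

```text
t: 17.9
ee_pos: [0.5872, 0.1125, 0.1739]
orientation: [-0.0, 0.665, 0.747, -0.0]
wrist_force: [-0.6, -1.0, -1.3]
gripper_width: 0.017
gripper_force: 59.1
```

Emit:
arm_command([
  [[-0.7, 0, 0.0005, -0.05, 0], [-0.7, 0, 0.0005, -0.085, 0], [-0.7, 0, 0.0005, -0.097, 0], [-0.7, 0, 0.0005, -0.1, 0], [-0.7, 0, 0.0005, -0.1, 0]],
])

```text
t: 18.52
ee_pos: [0.587, 0.1136, 0.0767]
orientation: [0.001, 0.665, 0.747, 0.001]
wrist_force: [0.4, -0.1, -1.2]
gripper_width: 0.0165
gripper_force: 59.1
```

Emit:
arm_command([
  [[-0.7, 0, 0, -0.002, 0], [-0.7, 0, 0, -0.003, 0], [-0.7, 0, 0, -0.003, 0]],
])

```text
t: 18.9
ee_pos: [0.5864, 0.1134, 0.0726]
orientation: [0.0, 0.665, 0.747, 0.0]
wrist_force: [0.2, 0.7, -1.1]
gripper_width: 0.0168
gripper_force: 59.1
```

Emit:
arm_command([
  [[-0.7, 0, 0, -0.001, 0], [-0.7, 0, 0, -0.002, 0], [-0.7, 0, 0, -0.002, 0]],
])

```text
t: 19.27
ee_pos: [0.5865, 0.1134, 0.0709]
orientation: [0.0, 0.665, 0.747, 0.0]
wrist_force: [-1.1, -0.8, 4.2]
gripper_width: 0.017
gripper_force: 59.3
```

Emit:
arm_command([
  [[-0.5, 0, 0, 0, 0], [-0.2, 0, 0, 0, 0], [0, 0, 0, 0, 0], [0, 0, 0, 0.02, 0], [0, 0, 0, 0.06, 0]],
])

```text
t: 19.9
ee_pos: [0.5846, 0.1133, 0.1288]
orientation: [-0.002, 0.665, 0.747, -0.002]
wrist_force: [1.0, 0.5, -0.4]
gripper_width: 0.0424
gripper_force: 0.0
```

Emit:
arm_command([
  [[0, 0, 0, 0.06, 0], [0, 0, 0, 0.11, 0], [0, -0.05, -0.03, 0.13, 0], [0, -0.09, -0.07, 0.13, 2], [0, -0.12, -0.12, 0.13, 4]],
])

```text
t: 20.52
ee_pos: [0.4649, -0.0069, 0.2607]
orientation: [0.001, 0.637, 0.771, 0.0]
wrist_force: [1.2, -0.1, -0.2]
gripper_width: 0.0427
gripper_force: 0.0
```

Emit:
arm_command([
  [[0, -0.015, -0.05, 0, 3], [0, -0.035, -0.1, 0, 3], [0, -0.055, -0.15, 0, 3], [0, -0.066, -0.1825, 0, 3], [0, -0.066, -0.1825, 0, 3]],
])

```text
t: 21.15
ee_pos: [0.3996, -0.1909, 0.2602]
orientation: [0.0, 0.62, 0.785, -0.0]
wrist_force: [0.3, 0.3, -0.0]
gripper_width: 0.043
gripper_force: 0.0
```

```bash
python3 - <<'E'
from plant import monitor, snapshot
import cv2, numpy as np
for n in ("scene","top"):
    s=snapshot(n); cv2.imwrite(f"pics/{n}4.png",s["image"]); np.savez(f"pics/{n}4.npz",**s)
from h import *
a=load("scene4")["image"]
A=cv2.resize(a[150:270,270:360],(360,480),interpolation=cv2.INTER_CUBIC)
B=cv2.resize(a[240:340,345:445],(440,480),interpolation=cv2.INTER_CUBIC)
cv2.imwrite("pics/m4.png",np.hstack([A,B]))
st=monitor.state(); print(st["ee_pos"],st["orientation"],st["wrist_force"])
E
```

```text
[ 0.40012138 -0.18898967  0.26019539] [-1.56358393e-04  6.18349858e-01  7.85902910e-01  2.12822530e-04] [-0.49869459 -0.31259504  1.19267468]
```

View pics/m4.png

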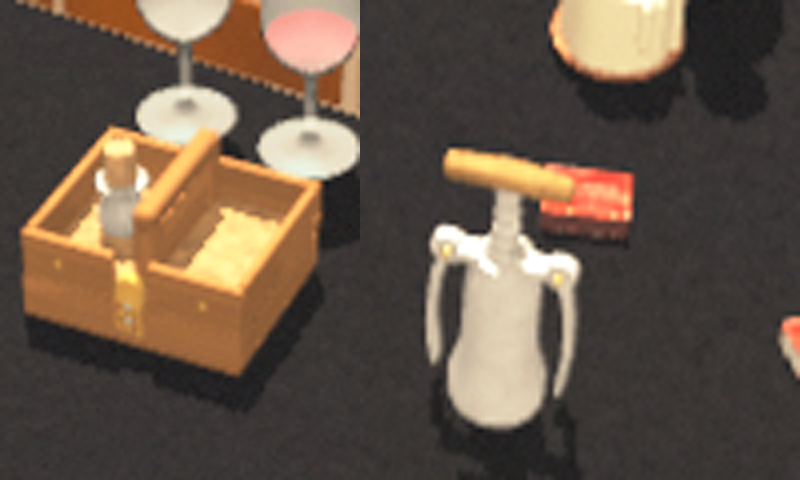

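The stopper stands cork up in the bottle-side (left) compartment at crop (122,190). The corkscrew is still upright where it was, so I'll grip its handle.

Emit:
arm_command([
  [[0, 0, 0, -0.05, 0], [0, 0, 0, -0.1, 0], [0, 0, 0, -0.135, 0], [0, 0, 0, -0.15, 0], [0, 0, 0, -0.16, 0]],
])

```text
t: 21.88
ee_pos: [0.4003, -0.1876, 0.0994]
orientation: [-0.001, 0.617, 0.787, 0.0]
wrist_force: [0.5, 0.4, -0.2]
gripper_width: 0.0426
gripper_force: 0.0
```

Emit:
arm_command([
  [[0, 0, 0, 0, 0], [-0.3, 0, 0, 0, 0], [-0.6, 0, 0, 0, 0], [-0.8, 0, 0, 0, 0], [-0.8, 0, 0, 0, 0]],
])

```text
t: 22.5
ee_pos: [0.4008, -0.1896, 0.1011]
orientation: [0.001, 0.618, 0.786, -0.0]
wrist_force: [-1.4, 0.1, 6.5]
gripper_width: 0.0129
gripper_force: 58.4
```

Emit:
arm_command([
  [[-0.8, 0, 0, 0, 0], [-0.8, 0, 0, 0.02, 0], [-0.8, 0, 0, 0.06, 0], [-0.8, 0, 0, 0.1, 0], [-0.8, 0, 0, 0.1, 0]],
])

```text
t: 23.12
ee_pos: [0.4019, -0.1902, 0.2029]
orientation: [0.003, 0.618, 0.786, 0.0]
wrist_force: [0.5, -0.2, -2.5]
gripper_width: 0.0124
gripper_force: 59.0
```

Emit:
arm_command([
  [[-0.8, 0, 0.04, 0.02, -1], [-0.8, 0, 0.09, 0.02, -2], [-0.8, 0, 0.14, 0.02, -4], [-0.8, 0, 0.19, 0.02, -5], [-0.8, 0, 0.24, 0.02, -6.4]],
])

```text
t: 23.75
ee_pos: [0.3992, 0.0525, 0.2187]
orientation: [-0.001, 0.661, 0.75, -0.001]
wrist_force: [0.0, 0.0, -1.8]
gripper_width: 0.0126
gripper_force: 58.9
```

Emit:
arm_command([
  [[-0.8, 0, 0.05, 0, 0], [-0.8, 0.01, 0.1, 0, 0], [-0.8, 0.04, 0.13, 0, 0], [-0.8, 0.09, 0.148, 0, 0], [-0.8, 0.13, 0.148, 0, 0]],
])

```text
t: 24.38
ee_pos: [0.5309, 0.2005, 0.2181]
orientation: [-0.001, 0.66, 0.751, -0.001]
wrist_force: [0.3, 0.1, -1.5]
gripper_width: 0.0125
gripper_force: 58.9
```

Emit:
arm_command([
  [[-0.8, 0.025, 0, 0, 0], [-0.8, 0.044, 0, 0, 0], [-0.8, 0.044, 0, 0, 0], [-0.8, 0.044, 0, 0, 0]],
])

```text
t: 24.88
ee_pos: [0.5731, 0.1988, 0.2189]
orientation: [-0.001, 0.661, 0.75, -0.001]
wrist_force: [-0.1, -1.3, -1.2]
gripper_width: 0.0125
gripper_force: 58.9
```

```bash
python3 - <<'E'
from plant import monitor, snapshot
import cv2, numpy as np
s=snapshot("scene"); np.savez(f"pics/scene5.npz",**s); a=s["image"]
cv2.imwrite("pics/m5.png",cv2.resize(a[60:260,190:370],(540,600),interpolation=cv2.INTER_CUBIC))
st=monitor.state(); print(st["ee_pos"],st["orientation"],st["wrist_force"])
E
```

```text
[0.57307117 0.19888082 0.21935067] [-6.70213572e-04  6.60800010e-01  7.50561281e-01 -8.12836176e-04] [-0.15674722 -0.15133668 -1.3242978 ]
```

View pics/m5.png

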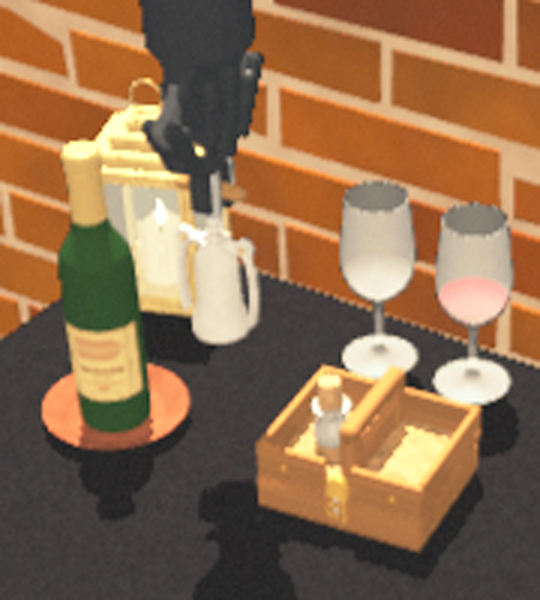

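The corkscrew hangs upright at crop (218,290), over the gap between the coaster (115,405) and the tray (370,460). Now I lower it.

Emit:
arm_command([
  [[-0.8, 0.002, 0, -0.04, 0], [-0.8, 0.002, 0, -0.08, 0], [-0.8, 0.002, 0, -0.1, 0], [-0.8, 0.002, 0, -0.11, 0], [-0.8, 0.002, 0, -0.114, 0]],
])

```text
t: 25.55
ee_pos: [0.576, 0.199, 0.1064]
orientation: [0.0, 0.661, 0.751, 0.0]
wrist_force: [-0.3, -0.1, -2.1]
gripper_width: 0.0125
gripper_force: 58.9
```

Emit:
arm_command([
  [[-0.8, 0, 0, -0.001, 0], [-0.8, 0, 0, -0.003, 0], [-0.8, 0, 0, -0.003, 0]],
])

```text
t: 25.92
ee_pos: [0.5765, 0.199, 0.1037]
orientation: [0.0, 0.661, 0.751, 0.0]
wrist_force: [-0.6, -0.0, -1.8]
gripper_width: 0.0129
gripper_force: 58.9
```

Emit:
arm_command([
  [[-0.8, 0, 0, -0.001, 0], [-0.8, 0, 0, -0.003, 0], [-0.8, 0, 0, -0.003, 0]],
])

```text
t: 26.3
ee_pos: [0.5768, 0.1991, 0.1012]
orientation: [0.0, 0.661, 0.751, 0.001]
wrist_force: [-1.0, -1.7, 3.7]
gripper_width: 0.0126
gripper_force: 59.5
```

Contact. I'll release and go straight up.

Emit:
arm_command([
  [[-0.6, 0, 0, 0, 0], [-0.3, 0, 0, 0, 0], [0, 0, 0, 0, 0], [0, 0, 0, 0, 0], [0, 0, 0, 0.02, 0]],
])

```text
t: 26.92
ee_pos: [0.5749, 0.1987, 0.1187]
orientation: [-0.001, 0.661, 0.75, -0.002]
wrist_force: [1.0, 0.4, -0.8]
gripper_width: 0.0426
gripper_force: 0.0
```

Emit:
arm_command([
  [[0, 0, 0, 0.05, 0], [0, 0, 0, 0.1, 0], [0, 0, 0, 0.14, 0], [0, -0.06, 0, 0.14, 0], [0, -0.12, 0, 0.14, 0]],
])

```text
t: 27.55
ee_pos: [0.4559, 0.199, 0.2605]
orientation: [0.0, 0.661, 0.75, 0.001]
wrist_force: [0.5, 0.6, 0.9]
gripper_width: 0.0424
gripper_force: 0.0
```

Emit:
arm_command([
  [[0, -0.06, -0.02, 0, 0], [0, -0.06, -0.08, 0, 0], [0, -0.06, -0.14, 0, 0], [0, -0.06, -0.2, 0, 0], [0, -0.06, -0.26, 0, 0]],
])

```text
t: 28.18
ee_pos: [0.3961, -0.0628, 0.2607]
orientation: [0.001, 0.661, 0.751, 0.0]
wrist_force: [0.6, -0.7, -0.2]
gripper_width: 0.0426
gripper_force: 0.0
```

```bash
python3 - <<'E'
from plant import monitor, snapshot
import cv2, numpy as np
for n in ("scene","top"):
    s=snapshot(n); np.savez(f"pics/{n}6.npz",**s)
from h import *
a=load("scene6")["image"];b=load("top6")["image"]
A=cv2.resize(a[90:250,195:355],(400,400),interpolation=cv2.INTER_CUBIC)
B=cv2.resize(b[130:290,130:330],(400,320),interpolation=cv2.INTER_CUBIC)
cv2.imwrite("pics/m6.png",np.hstack([A,np.pad(B,((0,80),(0,0),(0,0)))]))
st=monitor.state(); print(st["ee_pos"],st["orientation"],st["wrist_force"])
E
```

```text
[ 0.39648532 -0.06631224  0.26038938] [ 1.10775919e-03  6.64284522e-01  7.47478876e-01 -4.21286828e-04] [ 0.03187477 -0.31502635  0.30872683]
```

View pics/m6.png

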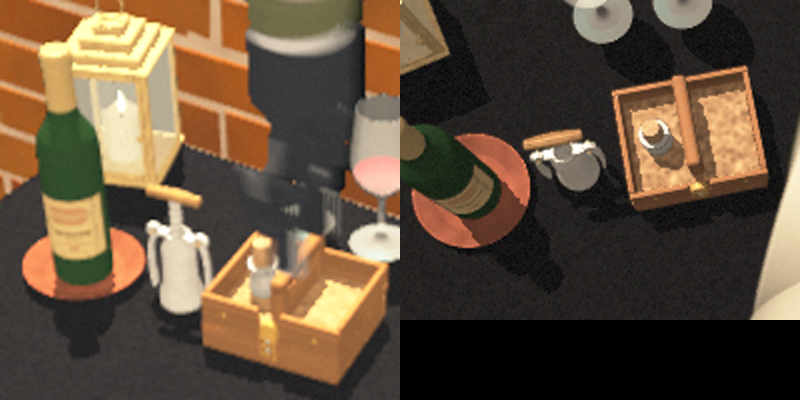

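```bash
python3 - <<'E'
from h import *
s=load("top6"); c=np.array([.5912,.0803]); t=np.radians(7.2); R=np.array([[np.cos(t),np.sin(t)],[-np.sin(t),np.cos(t)]])
for n,p,z in(("bar",(206.2,199),.121),("bell",(217.2,216.5),.012),("cork",(256.5,195.5),.091)):
    w=ray(s,p,z)[0]; print(n,w.round(4),"tray frame",(R@(w[:2]-c)).round(4), "to coaster",np.linalg.norm(w[:2]-[.5596,.3077]).round(4))
E
```

```text
bar [0.5755 0.1994 0.121 ] tray frame [-0.0007  0.1201] to coaster 0.1095
bell [0.5692 0.2019 0.012 ] tray frame [-0.0065  0.1234] to coaster 0.1062
cork [0.5845 0.1105 0.091 ] tray frame [-0.0029  0.0308] to coaster 0.1987
```

The stack, stopper and corkscrew all measure inside their limits, so I'm handing in.

Emit:
arm_command([
  [[0, 0, 0, 0, 0], [0, 0, 0, 0, 0], [0, 0, 0, 0, 0]],
])

```text
t: 28.65
ee_pos: [0.3963, -0.0596, 0.2603]
orientation: [0.0, 0.66, 0.752, 0.0]
wrist_force: [0.2, 0.0, -0.0]
gripper_width: 0.0427
gripper_force: 0.0
```

```bash
python3 -c "
from plant import r
print(r.sign_off())"
```

```text
the job is handed in; nothing more can be done
None
```

The job is handed in, with no verdict returned: the matchbox is in the lower tray, the upper tray seated over the key, the stopper cork up on the bottle side and the corkscrew upright mid-gap, all within limits on my last measurements.

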